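# Find the nut driver that fits the sample clamp's nut

### The arm

A 7-joint arm with a two-finger parallel gripper is mounted at the origin on the work surface. World frame = base frame: x ahead of the robot, y to its left, z up, the work surface at z = 0. Lengths are in m, angles in rad, forces in N, time in s.
With the tool pointing down it reaches from about 0.425 to 0.825 m from the base axis. Payload 3.6 kg.
Tool frame: the origin (TCP) lies midway between the tips of the shut fingers; the grasp point (between the pads) lies 19 mm behind it; x points along the fingers, z is the direction in which the jaws open and shut, and the axes are right-handed (so a half turn about x gives the same grasp; the last joint's range is limited). The gripper opens to 93 mm and grips with 3 to 60 N. Pads are 15 mm wide; open, the fingers measure 128 mm over their backs; the gripper's body (75 mm by 188 mm) begins 65 mm behind the grasp point.
Start: joints at [1.169, 0.615, -0.013, 1.423, 0.008, 1.103, -0.04], TCP at [0.238, -0.605, 0.219] pointing down, gripper open.
Joint ranges: [-3.12, 3.12], [-0.3, 2.06], [-1.34, 1.32], [0.26, 2.42], [-1.36, 4.5], [0.01, 1.98], [-2.84, 2.84]. Speed limits (rad/s): [2.79, 2.79, 3.14, 3.14, 3.14, 3.14, 3.14].

### API

Orientations are given as a rotation vector (axis times angle).
In Python, from cell import sensors, vision, bot gives the robot as it stands.
- The arm moves only by the tool play_rows, never from a script. Its argument "series" is text: rows parted by semicolons, each of 7 numbers parted by spaces: the shift along the tool's x, y, z in cm, then the turn, a rotation vector about the tool's x, y, z in rad, then the finger opening in cm, from 0 to 9.3. A call has 1 to 8 rows; each row shifts and turns the pose as measured when the row begins, along the tool's axes as they then stand; what a row does not reach is not made up. A row lasts 1/10 s, in which the tool goes at most 50 mm and 8.59 degrees, less where a joint would pass 70% of its speed; a pose out of reach is approached as far as the arm can. A call with a gripper value outside its range is refused whole. The fingers move at their own pace and stop on an object; "grip_force" is the grip in N (left out, the last holds). Time passes only in rows, so rows that do not move let the fingers close. It gives the time, the measured TCP pose, the force and the opening at its end, in the units of the state.
- sensors.read_state(): the state, without advancing time (a new reading comes with each control period).
- vision.grab_frame(name): name is "scene" or "top"; returns a dict with "color" (384x512x3 uint8, red, green, blue), "vfov" (degrees; the focal length in pixels is half the picture's height over the tangent of half this angle, whatever the lens; pixels are square), "cx", "cy" (the principal point, pixels), "k1" (the pictures are not rectified: a ray, as slopes to the right and down, at radius r is drawn at 1 + k1 r^2 times it, then the intrinsics apply), "pose" (4x4, takes a point from camera to world coordinates). Camera axes: x right, y down, z forward; pixel columns grow to the right and rows downward; lengths in m; the calibration is good to about 2 mm. A picture is of the moment at which its call begins. There is no depth.
- bot.finish_job(): hands the job in, once; it reports no verdict.
The state is a dict: "time": time; "qpos": joint angles; "qvel": joint speeds; "joint_torque": joint torques, N m; "position": TCP position; "tcp_rot": TCP orientation; "wrist_force": force on the tool from outside, world axes, zero at the start; "ft_torque": the same for the moment, N m; "opening": finger opening in m.
Only numpy, scipy, OpenCV 4.12 (cv2) and the standard library are available. Lean on these libraries where they do the work, as an engineer would, in place of code of your own. Each camera call takes 0.05 s, during which the arm holds its last target. There are 200 camera calls.

### The job

Three look-alike nut drivers stand in the grey holder; pull them out one at a time and try them on the brass nut of the sample clamp until you find the one that goes all the way down over it. Put any driver that does not fit back upright in a pocket of the holder, and finish holding the fitting driver in the gripper, upright and fully seated on the nut: do not let go of it. Leave the other things on the bench where they are.

Things in the scene. Friction and masses are not known exactly. Their poses are not given: they have to be found in the camera images.
- driver_a: upright nut driver, 128 mm long, 0.2-0.4 kg. Origin: centre of the socket's open mouth (lower end), z up along it. Upward: round steel socket 38 mm wide to z 45, neck 18 mm wide to z 68, blue flat handle z 68-128, 20 mm thick along x, 30 wide along y. Hex hole 26 mm deep, two of its flats face +x and -x. The 3 drivers look alike; 1 fits the nut, 2 are too small; which is not known.
- driver_b: nut driver with the same outside shape, sizes, weight range, origin and axes as driver a, but another socket size; whether it fits is not known beforehand
- driver_c: nut driver with the same outside shape, sizes, weight range, origin and axes as driver a, but another socket size; whether it fits is not known beforehand
- holder: fixed grey block, 76 (x) by 196 (y) by 42 mm high. Three round pockets 44 mm wide at x = 0, y = -60, 0, +60 mm, 36 mm deep: floor 6 mm above the origin, which is the centre of its underside on the table. Each pocket holds one driver, socket down, in random order, the driver's origin on the pocket floor and its x within 12 degrees of the holder's x.
- nut_seat (a point): point on the brass nut's axis, on top of the washer under the nut, 37 mm above the table; z up. From it rises a hexagon 11 mm high, 24 mm across flats, two flats facing +x and -x, then a six-sided taper 9 mm high, 24 to 12 mm across. The nut does not turn. The fitting socket (1.5 mm play, 6 degrees either way) slides down to the washer; a wrong one stops with its mouth 12 to 15 mm above.
- clamp: fixed sample clamp carrying the nut: green base plate 130 (x) by 80 by 12 mm, over it a piece of stone, a block and an aluminium strap 124 by 36 mm along x, strap top at 34 mm; the nut stands in the middle. Origin: centre of its underside; same axes and x, y as the nut point.
- mug: white mug, 80 mm wide, 90 mm high; bystander; origin: centre of its underside
- pen_cup: black cup of coloured pens, 80 mm wide, 160 mm high with the pens; bystander; origin: centre of its underside
- slide_box: wooden box for glass slides, 90 by 140 by 35 mm; bystander; origin: centre of its underside
- stain_bottle: amber jar, 56 mm wide, 110 mm high; bystander; origin: centre of its underside
- dish: clear flat dish, 90 mm wide, 16 mm high; bystander; origin: centre of its underside
- parts_tray: small blue open tray with spare brass parts, 90 by 120 by 25 mm; bystander; origin: centre of its underside
- rock: reddish rock sample, 75 by 55 by 40 mm; bystander; origin: centre of its underside

How it is judged:
On the way:
1. a driver has been pulled up out of the holder (z of any of driver_a, driver_b, driver_c in the frame of holder above 0.05 m), for 0.1 s.
At the end, for the whole second after the job is handed in: One driver on the nut: mouth within 4 mm of the washer and of the nut's axis, upright within 0.1 rad, at rest, gripped by the fingers (over 2 N); the other two upright (0.15 rad) in holder pockets, within 6 mm of the pocket floor (((z of driver_a in the frame of nut_seat between -0.004 and 0.004 m and horizontal distance between driver_a and nut_seat below 0.004 m and angle between driver_a's own z axis and vertical below 0.1 rad and linear speed of driver_a below 0.02 m/s and contact force between the fingers and driver_a above 2 N and z of each of driver_b, driver_c in the frame of holder below 0.012 m and x of driver_b in the frame of holder between -0.02 and 0.02 m and y of driver_b in the frame of holder between -0.08 and 0.08 m and angle between each of driver_b, driver_c's own z axis and vertical below 0.15 rad and x of driver_c in the frame of holder between -0.02 and 0.02 m and y of driver_c in the frame of holder between -0.08 and 0.08 m) or (z of driver_b in the frame of nut_seat between -0.004 and 0.004 m and horizontal distance between driver_b and nut_seat below 0.004 m and angle between driver_b's own z axis and vertical below 0.1 rad and linear speed of driver_b below 0.02 m/s and contact force between the fingers and driver_b above 2 N and z of each of driver_a, driver_c in the frame of holder below 0.012 m and x of driver_a in the frame of holder between -0.02 and 0.02 m and y of driver_a in the frame of holder between -0.08 and 0.08 m and angle between each of driver_a, driver_c's own z axis and vertical below 0.15 rad and x of driver_c in the frame of holder between -0.02 and 0.02 m and y of driver_c in the frame of holder between -0.08 and 0.08 m) or (z of driver_c in the frame of nut_seat between -0.004 and 0.004 m and horizontal distance between driver_c and nut_seat below 0.004 m and angle between driver_c's own z axis and vertical below 0.1 rad and linear speed of driver_c below 0.02 m/s and contact force between the fingers and driver_c above 2 N and z of each of driver_a, driver_b in the frame of holder below 0.012 m and x of driver_a in the frame of holder between -0.02 and 0.02 m and y of driver_a in the frame of holder between -0.08 and 0.08 m and angle between each of driver_a, driver_b's own z axis and vertical below 0.15 rad and x of driver_b in the frame of holder between -0.02 and 0.02 m and y of driver_b in the frame of holder between -0.08 and 0.08 m))); the arm keeps its last pose, push and grip.
It fails at once if another thing on the bench was pushed more than 30 mm from its place (distance of any of mug, pen_cup, slide_box, stain_bottle, dish, parts_tray, rock from where it was at the start of the episode above 0.03 m).
It also fails if it takes over 72 s, if anything falls off the work surface, if the arm or the gripper's body presses on something with over 40 N, if the wrist force passes 120 N, or if a joint passes its speed limit or range.

## Working session

There is one attempt and no reset: what is moved stays moved. The work goes in short steps, Python scripts to look and compute and a tool call to move; the robot and the scene stay as the last step left them, time stands still between calls to the robot, and variables do not carry over. Pictures are saved under pics/ and viewed, about 8 in all and at most 12, crops included, and the job is handed in when it is done.

Besides the shell and the picture viewer there is one more tool, called as a command line: name --argument value ..., lists and objects as JSON in quotes. play_rows: Moves the arm, as the interface text tells. Its arguments: {"type":"object","properties":{"series":{"type":"string"},"grip_force":{"type":"number"}},"required":["series"]}

```bash
mkdir -p pics; cat > h.py <<'E'
import numpy as np, cv2
from cell import sensors, vision, bot
def grab(n,fn=None):
    f=vision.grab_frame(n)
    if fn: cv2.imwrite('pics/'+fn,f['color'][:,:,::-1])
    return f
def K(f):
    h=f['color'].shape[0]; F=h/2/np.tan(np.radians(f['vfov'])/2)
    return F
def ray(f,u,v):
    F=K(f); d=np.array([(u-f['cx'])/F,(v-f['cy'])/F]); s=d.copy()
    for _ in range(30): s=d/(1+f['k1']*(s@s))
    P=np.array(f['pose']); return P[:3,3],P[:3,:3]@np.array([s[0],s[1],1])
def onz(f,u,v,z):
    o,d=ray(f,u,v); return o+d*(z-o[2])/d[2]
def proj(f,p):
    P=np.array(f['pose']); c=P[:3,:3].T@(np.array(p)-P[:3,3]); s=c[:2]/c[2]; s=s*(1+f['k1']*(s@s))
    return s*K(f)+[f['cx'],f['cy']]
E
python3 - <<'E'
from h import *
for n in('scene','top'):
    f=grab(n,n+'1.png'); print(n,f['vfov'],f['cx'],f['cy'],f['k1'],np.round(f['pose'],3).tolist())
s=sensors.read_state(); print({k:np.round(v,3).tolist() for k,v in s.items()})
a=cv2.imread('pics/scene1.png');b=cv2.imread('pics/top1.png')
E
```

```text
scene 52.435938543207655 257.67496476280104 193.15858263212309 -0.08444135145153568 [[-0.259, 0.615, -0.745, 1.473], [0.966, 0.174, -0.192, 0.259], [0.012, -0.769, -0.64, 0.868], [0.0, 0.0, 0.0, 1.0]]
top 55.21679657931182 254.42695632423553 186.84884006193556 -0.061026298558561266 [[-0.007, -0.983, 0.182, 0.323], [-1.0, 0.001, -0.03, 0.019], [0.029, -0.182, -0.983, 1.179], [0.0, 0.0, 0.0, 1.0]]
{'time': 0.1, 'qpos': [1.17, 0.616, -0.013, 1.425, 0.008, 1.103, -0.04], 'qvel': [-0.001, -0.002, 0.001, -0.003, 0.001, 0.002, 0.0], 'joint_torque': [0.001, -46.004, 0.21, -16.624, -0.061, 0.017, 0.0], 'position': [0.238, -0.604, 0.218], 'tcp_rot': [0.93, 1.366, -0.928], 'wrist_force': [-0.822, 0.154, 0.476], 'ft_torque': [-0.068, -0.026, 0.016], 'opening': 0.093}
```

View pics/top1.png

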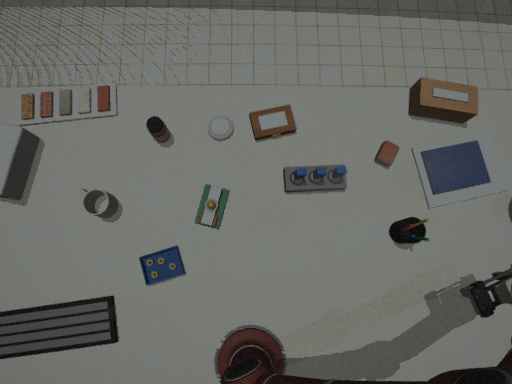

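View pics/scene1.png

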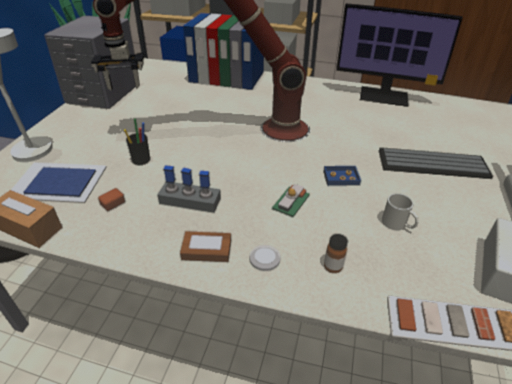

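The top view shows the holder near pixel (315,178) with three blue handles, and the clamp at (212,206). In the scene view the handles are at (169,175), (187,178) and (205,180), with the nut near (295,190).

```bash
python3 - <<'E'
from h import *
ft=grab('top');fs=grab('scene')
def crop(f,x0,y0,x1,y1,k): return cv2.resize(f['color'][y0:y1,x0:x1,::-1],None,fx=k,fy=k,interpolation=cv2.INTER_CUBIC)
a=crop(ft,185,155,355,240,4.5)[:, :765]; b=crop(fs,150,155,320,225,4.5)[:, :765]
o=np.vstack([a[:290],b[:310]]); cv2.imwrite('pics/c1.png',o)
def blobs(f,m,box,amin):
    x0,y0,x1,y1=box; mm=np.zeros_like(m); mm[y0:y1,x0:x1]=m[y0:y1,x0:x1]
    n,l,s,c=cv2.connectedComponentsWithStats(mm)
    return [(s[i],c[i],l==i) for i in range(1,n) if s[i,4]>=amin]
for nm,f,bx,gx in(('top',ft,(280,155,355,195),(185,175,240,235)),('scene',fs,(155,155,220,215),(265,180,320,220))):
    hsv=cv2.cvtColor(f['color'],cv2.COLOR_RGB2HSV)
    m=cv2.inRange(hsv,(105,130,50),(125,255,255))
    print(nm,'blue')
    for s,c,l in blobs(f,m,bx,15):
        r=cv2.minAreaRect(np.argwhere(l)[:,::-1].astype(np.float32)); print(s,c.round(2),np.round(r[0],1),np.round(r[1],1),round(r[2],1))
    g=cv2.inRange(hsv,(55,60,30),(90,255,255)); x0,y0,x1,y1=gx
    pts=cv2.findNonZero(g[y0:y1,x0:x1]).astype(np.float32)+[x0,y0]
    r=cv2.minAreaRect(pts.astype(np.float32)); print('green',r)
    br=cv2.inRange(hsv,(12,100,80),(32,255,255))
    for s,c,l in blobs(f,br,gx,4): print('brass',s,c)
    if nm=='top':
        for p in cv2.boxPoints(r): print('gcorner',onz(f,*p,.012).round(4))
        print('brass pos z.05',[onz(f,*c,.05).round(4) for s,c,l in blobs(f,br,gx,4)])
        gray=cv2.inRange(hsv,(0,0,50),(180,70,140)); 
        for s,c,l in blobs(f,gray,(275,155,355,200),200):
            r=cv2.minAreaRect(np.argwhere(l)[:,::-1].astype(np.float32)); print('gray',s,r)
            for p in cv2.boxPoints(r): print(p,onz(f,*p,.042).round(4))
E
```

```text
top blue
[337 167   9   6  40] [340.88 169.6 ] [340.9 169.6] [4.4 8.2] 80.5
[296 169  11   7  59] [300.93 171.81] [300.9 171.8] [6.3 9.2] 76.0
[317 168   9   7  54] [320.93 170.61] [321. 171.] [6. 8.] 90.0
green ((211.51144409179688, 206.0587615966797), (24.56970977783203, 39.77188491821289), 15.52410888671875)
brass [207 201   7   7  34] [209.97058824 203.97058824]
gcorner [0.4259 0.1749 0.012 ]
gcorner [0.5497 0.1433 0.012 ]
gcorner [0.528  0.0667 0.012 ]
gcorner [0.4049 0.0997 0.012 ]
brass pos z.05 [array([0.4781, 0.1228, 0.05  ])]
gray [ 275  155   80   45 3185] ((314.5, 177.0), (44.0, 79.0), 90.0)
[275. 155.] [ 0.6371 -0.0823  0.042 ]
[354. 155.] [ 0.6379 -0.3396  0.042 ]
[354. 199.] [ 0.4936 -0.3313  0.042 ]
[275. 199.] [ 0.4944 -0.0798  0.042 ]
scene blue
[164 166   9   4  30] [168.03 167.57] [168.  167.5] [3. 8.] 90.0
[182 168   8   5  29] [185.83 170.17] [185.7 170.1] [7.3 3.6] 14.0
[200 171   8   4  27] [203.33 172.78] [203.5 172.5] [3. 7.] 90.0
[166 172   8   9  53] [169.23 175.72] [169.5 176. ] [8. 7.] 90.0
[183 174   8  10  44] [186.27 178.5 ] [186.5 178.5] [9. 7.] 90.0
[201 177   8   9  46] [204.46 181.22] [204.5 181. ] [8. 7.] 90.0
green ((290.74395751953125, 200.6951446533203), (20.77111053466797, 32.32796859741211), 38.65980529785156)
brass [288 187   7   9  42] [291.21428571 191.33333333]
```

View pics/c1.png

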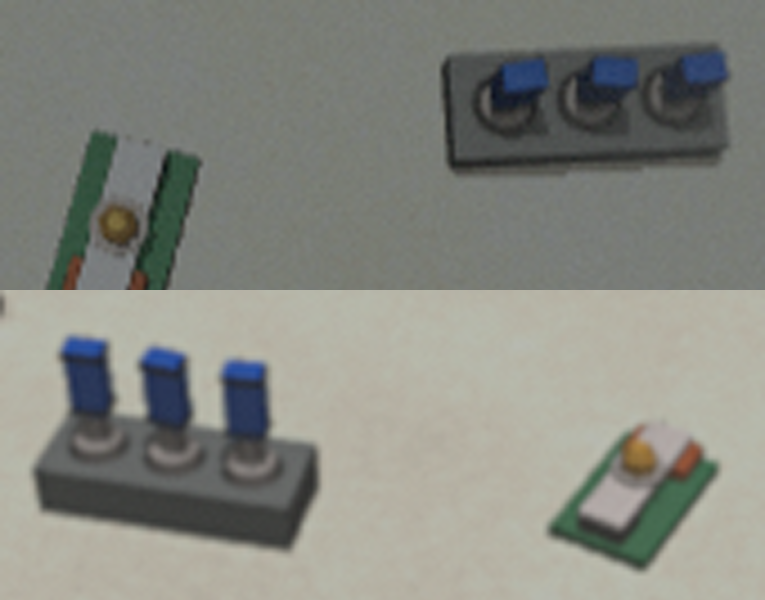

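```bash
cat >> h.py <<'E'
def tri(pairs):
    A=np.zeros((3,3));b=np.zeros(3);R=[]
    for f,uv in pairs:
        o,d=ray(f,*uv); d=d/np.linalg.norm(d); M=np.eye(3)-np.outer(d,d); A+=M;b+=M@o;R.append((o,M))
    p=np.linalg.solve(A,b); return p,[round(float(np.linalg.norm(M@(p-o)))*1000,1) for o,M in R]
from scipy.spatial.transform import Rotation as Ro
E
python3 - <<'E'
from h import *
ft=grab('top');fs=grab('scene')
T=lambda x,y:(x/4.5+185-.4,y/4.5+155-.4); S=lambda x,y:(x/4.5+150-.4,(y-290)/4.5+155-.4)
print('nut',tri([(ft,(209.97,203.97)),(fs,(291.2,191.3))]))
for a,b in [((300.93,171.81),(203.33,172.78)),((320.93,170.61),(185.83,170.17)),((340.88,169.6),(168.03,167.57))]:
    print(tri([(ft,a),(fs,b)]),onz(ft,*a,.134).round(4),onz(fs,*b,.134).round(4))
# holder top corners
c=[onz(ft,*T(*p),.042) for p in((445,57),(718,45),(724,148),(452,160))]
print('holder top',np.round(c,4),np.mean(c,0))
c=[onz(fs,*S(*p),.042) for p in((75,405),(318,447),(297,510),(38,468))]
print('scene',np.round(c,4),np.mean(c,0))
# socket rings at top of socket z=.051
print([onz(ft,*T(*p),.051).round(4) for p in((505,103),(590,98),(676,95))])
print([onz(fs,*S(*p),.051).round(4) for p in((251,462),(173,452),(97,440))])
c=[onz(fs,*S(*p),.012) for p in((548,532),(643,568),(718,465))]
print('clamp corners scene',np.round(c,4))
s=sensors.read_state(); print(Ro.from_rotvec(s['tcp_rot']).as_matrix().round(3))
E
```

```text
nut (array([0.47872196, 0.12032707, 0.04871418]), [2.6, 2.6])
(array([ 0.56244881, -0.15186029,  0.1293978 ]), [1.7, 1.7]) [ 0.5609 -0.1494  0.134 ] [ 0.5681 -0.1511  0.134 ]
(array([ 0.56575597, -0.2107158 ,  0.13027697]), [1.1, 1.1]) [ 0.5645 -0.2088  0.134 ] [ 0.5703 -0.2095  0.134 ]
(array([ 0.56891962, -0.27082337,  0.13074384]), [1.4, 1.4]) [ 0.5677 -0.2685  0.134 ] [ 0.5728 -0.2701  0.134 ]
holder top [[ 0.5967 -0.1088  0.042 ]
 [ 0.6058 -0.3054  0.042 ]
 [ 0.5307 -0.3058  0.042 ]
 [ 0.5225 -0.1121  0.042 ]] [ 0.56391469 -0.20800933  0.042     ]
scene [[ 0.5293 -0.3105  0.042 ]
 [ 0.5267 -0.1141  0.042 ]
 [ 0.598  -0.1051  0.042 ]
 [ 0.6059 -0.3042  0.042 ]] [ 0.56497068 -0.20849566  0.042     ]
[array([ 0.5614, -0.1493,  0.051 ]), array([ 0.565 , -0.2095,  0.051 ]), array([ 0.5672, -0.2708,  0.051 ])]
[array([ 0.5667, -0.1513,  0.051 ]), array([ 0.5715, -0.2105,  0.051 ]), array([ 0.5739, -0.2703,  0.051 ])]
clamp corners scene [[0.5394 0.0659 0.012 ]
 [0.5584 0.1402 0.012 ]
 [0.4297 0.1735 0.012 ]]
[[-0.     0.931  0.366]
 [ 0.001  0.366 -0.931]
 [-1.     0.    -0.001]]
```

```bash
cat >> h.py <<'E'
def Rt(yaw):  # tool x down, tool z along yaw (deg)
    a=np.radians(yaw); x=np.array([0,0,-1.]); z=np.array([np.cos(a),np.sin(a),0]); return np.c_[x,np.cross(z,x),z]
def plan(*wps,op=9.3,step=.048):
    """wps: (pos,yaw[,step]); prints rows from the measured pose"""
    s=sensors.read_state(); p=np.array(s['position']); R=Ro.from_rotvec(s['tcp_rot'])
    print('t',round(s['time'],2),'p',p.round(4),'F',np.round(s['wrist_force'],1),'op',round(s['opening'],4)); rows=[]
    for w in wps:
        q=np.array(w[0]); T=Ro.from_matrix(Rt(w[1])); st=w[2] if len(w)>2 else step
        n=max(1,int(np.ceil(max(np.linalg.norm(q-p)/st,(R.inv()*T).magnitude()/.145))))
        for i in range(n):
            d=(q-p)/(n-i); rv=(R.inv()*T).as_rotvec()/(n-i); sh=R.inv().apply(d)*100
            rows.append(' '.join('%g'%v for v in [*np.round(sh,2),*np.round(rv,3)])+' %g'%op); p=p+d; R=R*Ro.from_rotvec(rv)
    for i in range(0,len(rows),8): print(';'.join(rows[i:i+8]),'\n')
E
python3 -c "
from h import *
plan(([.563,-.150,.22],3))"
```

```text
t 0.3 p [ 0.2379 -0.6046  0.2183] F [ 0.  -0.  -0.1] op 0.093
-0.01 3.91 -2.53 -0.104 -0 -0 9.3;-0.01 4.15 -2.11 -0.104 -0 -0 9.3;-0.01 4.35 -1.67 -0.104 -0 -0 9.3;-0.01 4.5 -1.21 -0.104 -0 -0 9.3;-0.01 4.6 -0.74 -0.104 -0 -0 9.3;-0.01 4.65 -0.26 -0.104 -0 -0 9.3;-0.01 4.65 0.23 -0.104 -0 -0 9.3;-0.01 4.6 0.71 -0.104 -0 -0 9.3 

-0.01 4.5 1.18 -0.104 -0 -0 9.3;-0.01 4.36 1.65 -0.104 -0 -0 9.3;-0.01 4.16 2.09 -0.104 -0 -0 9.3;-0.01 3.92 2.51 -0.104 -0 -0 9.3
```

play_rows --series "0 3.9 -2.5 -0.104 0 0 9.3;0 4.2 -2.1 -0.104 0 0 9.3;0 4.4 -1.7 -0.104 0 0 9.3;0 4.5 -1.2 -0.104 0 0 9.3;0 4.6 -0.7 -0.104 0 0 9.3;0 4.6 -0.3 -0.104 0 0 9.3;0 4.6 0.2 -0.104 0 0 9.3;0 4.6 0.7 -0.104 0 0 9.3"

```text
time: 1.1
position: [0.4524, -0.299, 0.2157]
tcp_rot: [0.269, 1.556, -0.281]
wrist_force: [0.9, 0.0, -0.2]
opening: 0.0931
```

play_rows --series "0 4.5 1.2 -0.104 0 0 9.3;0 4.4 1.6 -0.104 0 0 9.3;0 4.2 2.1 -0.104 0 0 9.3;0 3.9 2.5 -0.104 0 0 9.3"

```text
time: 1.5
position: [0.5612, -0.1388, 0.2151]
tcp_rot: [-0.072, 1.572, 0.057]
wrist_force: [-0.1, 0.2, 0.1]
opening: 0.0928
```

```bash
python3 -c "
from h import *
plan(([.563,-.150,.20],3),([.563,-.150,.16],3,.03))
ft=grab('top');fs=grab('scene')
s=sensors.read_state();p=s['position'];print(proj(ft,p),proj(fs,p))
k=lambda f,x,y:cv2.resize(f['color'][y:y+64,x:x+90,::-1],None,fx=4.4,fy=4.4,interpolation=cv2.INTER_CUBIC)
cv2.imwrite('pics/c2.png',np.hstack([k(ft,260,130),k(fs,150,130)]))"
```

```text
t 1.5 p [ 0.5612 -0.1388  0.2151] F [-0.1  0.2  0.1] op 0.0928
1.52 -1.11 0.1 0.03 -0.003 0.009 9.3;2 0 -0 0 0 0 9.3;2 0 -0 0 0 0 9.3 

[298.69714619 164.0567672 ] [208.08716452 151.39465916]
```

View pics/c2.png

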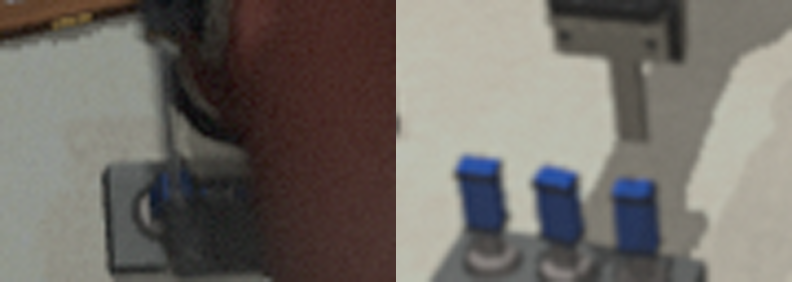

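The scene picture shows the near finger at about pixel (203,162), just above the leftmost (+y) handle, whose top is near (204,172). The arm blocks much of the top view.

```bash
python3 -c "
from h import *
fs=grab('scene');ft=grab('top')
s=sensors.read_state();p=np.array(s['position']);z=Ro.from_rotvec(s['tcp_rot']).as_matrix()[:,2]
for h in(.0,.01,.02): print(proj(fs,p+.064*z+[0,0,h]))
print('y shift/px',proj(fs,p+.064*z+[0,.01,0])-proj(fs,p+.064*z))
"
```

```text
[199.71761805 162.66914087]
[199.43435257 159.82614032]
[199.14844659 156.95148193]
y shift/px [3.23397821 0.54462978]
```

play_rows --series "2 -1.1 0.1 0.03 0 0.009 9.3;1.5 0 0 0 0 0 9.3;0 0 0 0 0 0 9.3"

```text
time: 2.0
position: [0.5604, -0.1567, 0.1793]
tcp_rot: [-0.035, 1.575, 0.028]
wrist_force: [-1.1, -0.6, 0.3]
opening: 0.0929
```

```bash
python3 -c "
from h import *
plan(([.563,-.150,.16],3))
fs=grab('scene');s=sensors.read_state();p=np.array(s['position']);R=Ro.from_rotvec(s['tcp_rot']).as_matrix();print(p,R.round(3).tolist())
for h in(.0,.02): print(proj(fs,p+.064*R[:,2]+[0,0,h]))
k=lambda f,x,y:cv2.resize(f['color'][y:y+64,x:x+90,::-1],None,fx=8,fy=8,interpolation=cv2.INTER_CUBIC)
cv2.imwrite('pics/c3.png',k(fs,160,130))"
```

```text
t 2.0 p [ 0.5604 -0.1567  0.1793] F [-1.1 -0.6  0.3] op 0.0929
1.92 0.67 0.29 -0.013 -0.004 0.004 9.3 

[ 0.56084776 -0.15766149  0.18018172] [[-0.003, -0.039, 0.999], [-0.006, 0.999, 0.039], [-1.0, -0.006, -0.003]]
[193.92094664 171.14176694]
[193.29786145 165.64619514]
```

View pics/c3.png

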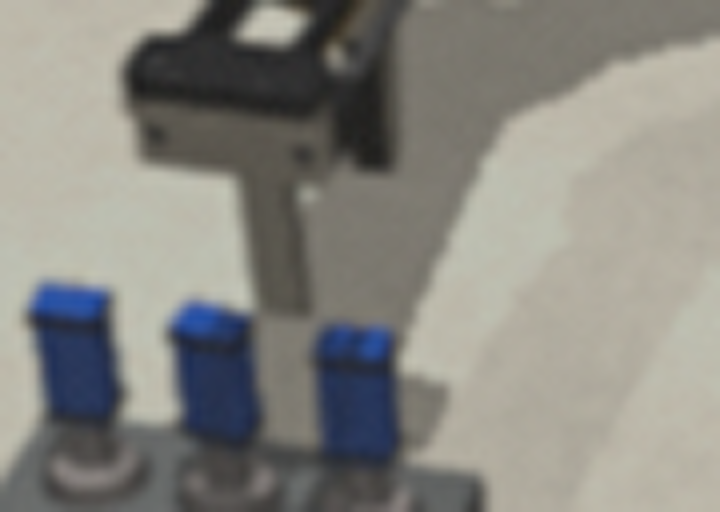

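The near finger's tip is at about pixel (195.5,169) and the target handle's top centre is near (204,173). The finger clears the handles, and the other two are well to the left.

play_rows --series "2 0.7 0.3 -0.013 0 0 9.3;3 0 0 0 0 0 9.3;3 0 0 0 0 0 9.3;1.3 0 0 0 0 0 9.3;0 0 0 0 0 0 9.3"

```text
time: 2.55
position: [0.5659, -0.1586, 0.0904]
tcp_rot: [-0.042, 1.564, 0.022]
wrist_force: [0.4, 0.7, -0.3]
opening: 0.0929
```

```bash
python3 -c "
from h import *
plan(([.563,-.151,.086],3))"
```

```text
t 2.55 p [ 0.5659 -0.1586  0.0904] F [ 0.4  0.7 -0.3] op 0.0929
0.43 0.78 -0.26 -0.011 0.007 0.013 9.3
```

play_rows --series "0.2 0.8 -0.3 -0.011 0.007 0.013 9.3;0 0 0 0 0 0 9.3;0 0 0 0 0 0 9.3"

```text
time: 2.85
position: [0.5645, -0.1513, 0.0919]
tcp_rot: [-0.041, 1.566, 0.04]
wrist_force: [-0.5, 1.1, -0.6]
opening: 0.093
```

```bash
python3 -c "
from h import *
plan(([.563,-.151,.086],3))"
```

```text
t 2.85 p [ 0.5645 -0.1513  0.0919] F [-0.5  1.1 -0.6] op 0.093
0.58 0.04 -0.15 -0.001 0.005 0.001 9.3
```

play_rows --series "0.4 0 -0.1 0 0.005 0 9.3;0 0 0 0 0 0 5;0 0 0 0 0 0 0;0 0 0 0 0 0 0;0 0 0 0 0 0 0;0 0 0 0 0 0 0;0 0 0 0 0 0 0" --grip_force 40

```text
time: 3.55
position: [0.5648, -0.1515, 0.0898]
tcp_rot: [-0.042, 1.567, 0.039]
wrist_force: [-1.0, -0.1, -0.7]
opening: 0.0496
```

```bash
python3 -c "
from h import *
plan(([.563,-.151,.2],3),op=0)"
```

```text
t 3.55 p [ 0.5648 -0.1515  0.0898] F [-1.  -0.1 -0.7] op 0.0496
-3.68 0.01 -0.05 -0 0.001 0.001 0;-3.68 0.01 -0.05 -0 0.001 0.001 0;-3.67 0.02 -0.06 -0 0.001 0.001 0
```

Still closing.

play_rows --series "0 0 0 0 0 0 0;0 0 0 0 0 0 0;0 0 0 0 0 0 0;0 0 0 0 0 0 0;0 0 0 0 0 0 0;0 0 0 0 0 0 0"

```text
time: 4.15
position: [0.5641, -0.1515, 0.0895]
tcp_rot: [-0.042, 1.569, 0.039]
wrist_force: [0.0, 0.1, -0.7]
opening: 0.0196
```

play_rows --series "-2 0 0 0 0 0 0;-3.5 0 0 0 0 0 0;-3.5 0 0 0 0 0 0;-2 0 0 0 0 0 0;0 0 0 0 0 0 0"

```text
time: 4.65
position: [0.5603, -0.151, 0.1974]
tcp_rot: [-0.04, 1.58, 0.042]
wrist_force: [-0.3, 0.3, -4.4]
opening: 0.02
```

```bash
python3 -c "
from h import *
plan(([.48,.1205,.18],-14.5),op=0)
fs=grab('scene');s=sensors.read_state();p=np.array(s['position'])
hsv=cv2.cvtColor(fs['color'],cv2.COLOR_RGB2HSV); print(p)
cv2.imwrite('pics/c4.png',cv2.resize(fs['color'][90:220,140:300,::-1],None,fx=5,fy=4.6,interpolation=cv2.INTER_CUBIC)[:600])
print(proj(fs,p+[0,0,-.0835]),proj(fs,p+[0,0,.0445]))"
```

```text
t 4.65 p [ 0.5603 -0.151   0.1974] F [-0.3  0.3 -4.4] op 0.02
0.31 4.59 -1.1 0.051 -0.002 0 0;0.31 4.53 -1.33 0.051 -0.002 0 0;0.3 4.45 -1.56 0.051 -0.002 0 0;0.3 4.37 -1.79 0.051 -0.002 0 0;0.3 4.27 -2.01 0.051 -0.002 0 0;0.29 4.16 -2.22 0.051 -0.002 0 0 

[ 0.55926724 -0.15096511  0.19581867]
[204.89463292 176.63556249] [201.76050899 142.53738009]
```

View pics/c4.png

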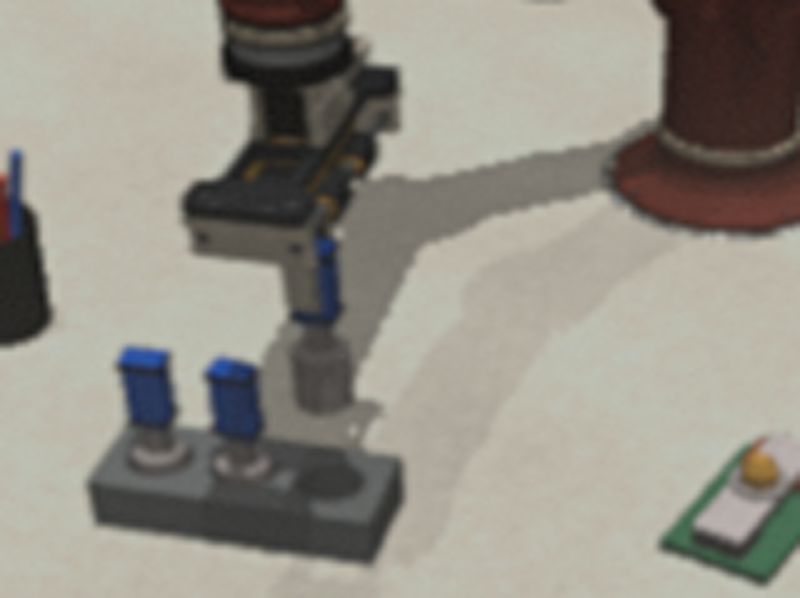

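The first driver is up out of its pocket with its socket at about pixel (204,179), roughly upright. The pocket below it is empty.

play_rows --series "0.3 4.6 -1.1 0.051 0 0 0;0.3 4.5 -1.3 0.051 0 0 0;0.3 4.4 -1.5 0.051 0 0 0;0.3 4.4 -1.8 0.051 0 0 0;0.3 4.3 -2 0.051 0 0 0;0.3 4 -2 0.051 0 0 0;0 0 0 0 0 0 0;0 0 0 0 0 0 0"

```text
time: 5.5
position: [0.4715, 0.1237, 0.1616]
tcp_rot: [0.207, 1.6, -0.221]
wrist_force: [0.3, -1.3, -4.1]
opening: 0.0198
```

```bash
python3 -c "
from h import *
plan(([.48,.1205,.165],-14.5),op=0)"
```

```text
t 5.5 p [0.4715 0.1237 0.1616] F [ 0.3 -1.3 -4.1] op 0.0198
-0.37 -0.08 0.89 -0.018 -0.038 0.013 0
```

play_rows --series "-0.2 -0.1 0.9 -0.018 -0.038 0.013 0;0 0 0 0 0 0 0;0 0 0 0 0 0 0"

```text
time: 5.8
position: [0.4778, 0.118, 0.1597]
tcp_rot: [0.197, 1.569, -0.202]
wrist_force: [-0.1, -0.1, -4.3]
opening: 0.0197
```

```bash
cat >> h.py <<'E'
def look(fn,off=.0835):
    s=sensors.read_state(); fs=grab('scene');ft=grab('top');p=np.array(s['position']);dn=Ro.from_rotvec(s['tcp_rot']).as_matrix()[:,0]
    m=p+off*dn; print('p',p.round(4),'dn',dn.round(3),'mouth scene',proj(fs,m),'nut',proj(fs,[.48,.1205,.057]),'top mouth',proj(ft,m),proj(ft,[.48,.1205,.057]))
    k=lambda f,x,y,g:cv2.resize(f['color'][y:y+80,x:x+55,::-1],None,fx=g,fy=g,interpolation=cv2.INTER_CUBIC)
    cv2.imwrite('pics/'+fn,np.hstack([k(fs,265,145,7),k(ft,185,160,7)]))
E
python3 -c "
from h import *
plan(([.48,.1205,.165],-14.5),op=0)
look('c5.png')"
```

```text
t 5.8 p [0.4778 0.118  0.1597] F [-0.1 -0.1 -4.3] op 0.0197
-0.54 0.3 0.15 -0.001 -0.007 0.004 0 

p [0.4778 0.118  0.1597] dn [-0.007 -0.002 -1.   ] mouth scene [291.89324031 184.39619112] nut [292.14137484 189.60980304] top mouth [210.85034933 203.09653245] [210.52179033 203.03572428]
```

View pics/c5.png

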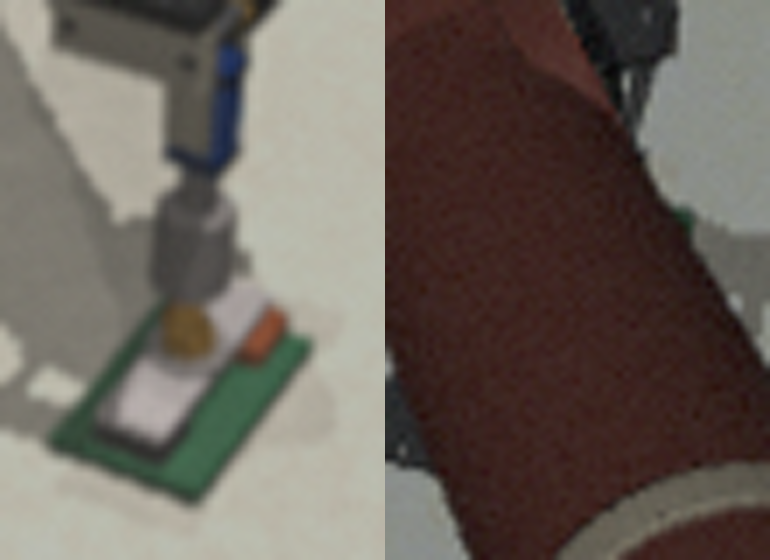

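The scene crop shows the socket's mouth centred near crop column 190, just above and behind the nut at crop (188,332). They are aligned to within a pixel.

```bash
python3 -c "
from h import *
fs=grab('scene')
e=np.array([.99,.139])*.019
for v in(300,303): print('mouth',onz(fs,190/7+264.5,v/7+144.5,.1597-.0835)[:2]-e)
print('nut',onz(fs,291.2,191.3,.0485), onz(fs,188/7+264.5,332/7+144.5,.0485))"
```

```text
mouth [0.47377037 0.11734609]
mouth [0.47594441 0.11777448]
nut [0.47916538 0.11774927 0.0485    ] [0.48223998 0.11888786 0.0485    ]
```

play_rows --series "0 0.2 0.3 0 -0.007 0.004 0;0 0 0 0 0 0 0;1 0 0 0 0 0 0;0.8 0 0 0 0 0 0;0 0 0 0 0 0 0"

```text
time: 6.45
position: [0.4824, 0.119, 0.1406]
tcp_rot: [0.201, 1.559, -0.2]
wrist_force: [-0.4, -0.5, -4.0]
opening: 0.0198
```

```bash
python3 -c "
from h import *
plan(([.481,.12,.1205],-14.5),op=0)"
```

```text
t 6.45 p [0.4824 0.119  0.1406] F [-0.4 -0.5 -4. ] op 0.0198
2 0.06 -0.17 -0.003 0.002 -0.001 0
```

play_rows --series "0.5 0 -0.1 0 0 0 0;0.5 0 0 0 0 0 0;0.4 0 0 0 0 0 0;0 0 0 0 0 0 0"

```text
time: 6.85
position: [0.4836, 0.1234, 0.1399]
tcp_rot: [0.202, 1.551, -0.198]
wrist_force: [-0.0, -0.0, -4.6]
opening: 0.0199
```

play_rows --series "0 -0.3 -0.2 0 0.01 0 0;0 0 0 0 0 0 0;0 0 0 0 0 0 0"

```text
time: 7.15
position: [0.481, 0.1211, 0.1396]
tcp_rot: [0.204, 1.561, -0.197]
wrist_force: [-0.1, -0.3, -4.4]
opening: 0.0199
```

```bash
python3 -c "
from h import *
plan(([.481,.12,.1205],-14.5),op=0)
s=sensors.read_state(); print(np.round(s['qvel'],3),s['ft_torque'])"
```

```text
t 7.15 p [0.481  0.1211 0.1396] F [-0.1 -0.3 -4.4] op 0.0199
1.9 -0.11 0.03 -0.002 -0 -0.005 0 

[0.005 0.007 0.007 0.008 0.004 0.002 0.002] [-0.04868219 -0.01886315  0.02772322]
```

play_rows --series "0.7 -0.1 0 0 0 0 0;0.7 0 0 0 0 0 0"

```text
time: 7.35
position: [0.4795, 0.1258, 0.1309]
tcp_rot: [0.209, 1.563, -0.192]
wrist_force: [-11.0, 1.8, 50.2]
opening: 0.0198
```

play_rows --series "0 0 0 0 0 0 0;0 0 0 0 0 0 0"

```text
time: 7.55
position: [0.4792, 0.1264, 0.1321]
tcp_rot: [0.208, 1.563, -0.191]
wrist_force: [-0.7, -0.7, -1.2]
opening: 0.0198
```

```bash
python3 -c "
from h import *
plan(([.481,.12,.1205],-14.5),op=0)
look('c6.png')"
```

```text
t 7.55 p [0.4792 0.1264 0.1321] F [-0.7 -0.7 -1.2] op 0.0198
1.15 -0.59 0.33 -0.001 -0.002 -0.01 0 

p [0.4792 0.1264 0.1321] dn [ 0.     0.011 -1.   ] mouth scene [294.02493896 191.79230762] nut [292.14137484 189.60980304] top mouth [208.5633333  203.64928798] [210.52179033 203.03572428]
```

View pics/c6.png

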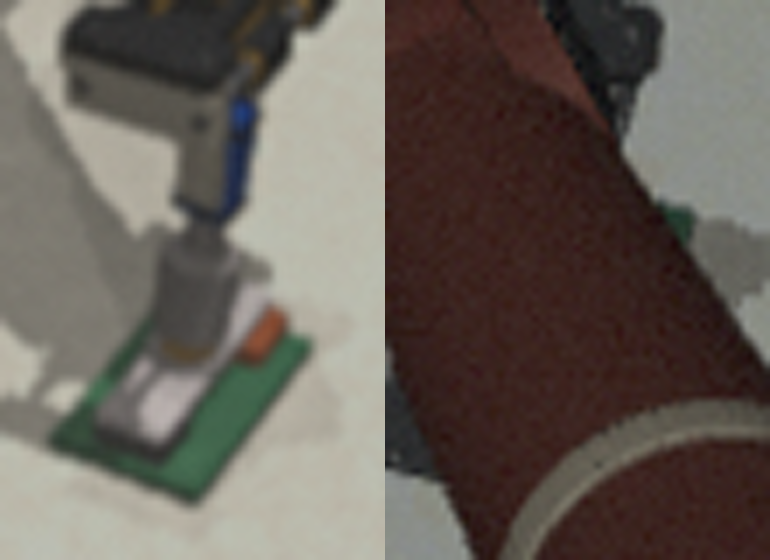

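Two views show the socket resting on the nut with its mouth near crop (191,352), and a strip of brass still showing below it. I'll press while turning it slightly to tell a wrong size from a jam.

play_rows --series "0.6 0 0 0.07 0 0 0;0.6 0 0 -0.07 0 0 0;0.6 0 0 -0.07 0 0 0;0.6 0 0 0.07 0 0 0;0 0 0 0 0 0 0"

```text
time: 8.15
position: [0.482, 0.1393, 0.1268]
tcp_rot: [0.221, 1.553, -0.181]
wrist_force: [-0.3, -2.4, -3.8]
opening: 0.0198
```

```bash
python3 -c "
from h import *
plan(([.481,.12,.1205],-14.5),op=0)"
```

```text
t 8.15 p [0.482  0.1393 0.1268] F [-0.3 -2.4 -3.8] op 0.0198
0.58 -1.91 0.39 -0.003 0.005 -0.027 0
```

play_rows --series "-2 0 0 0 0 0 0;-1.5 -1.3 0.3 0 0 -0.02 0;0 0 0 0 0 0 0;0 0 0 0 0 0 0" --grip_force 60

```text
time: 8.55
position: [0.4809, 0.1247, 0.1587]
tcp_rot: [0.206, 1.558, -0.197]
wrist_force: [-0.5, -1.3, -4.4]
opening: 0.0197
```

```bash
python3 -c "
from h import *
plan(([.481,.1225,.165],-14.5),op=0)
look('c7.png')"
```

```text
t 8.55 p [0.4809 0.1247 0.1587] F [-0.5 -1.3 -4.4] op 0.0197
-0.63 -0.21 0.07 -0.003 0.002 -0.006 0 

p [0.4809 0.1247 0.1587] dn [ 0.004  0.006 -1.   ] mouth scene [293.86185252 185.75442749] nut [292.14137484 189.60980304] top mouth [208.4481265  201.81879079] [210.52179033 203.03572428]
```

View pics/c7.png

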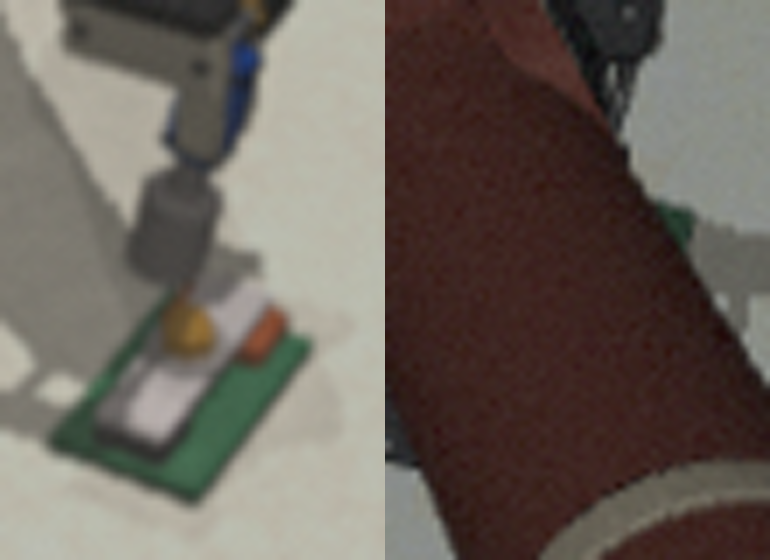

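The crop shows the driver now leaning: its mouth is at crop column 168 instead of about 206, roughly 0.15 rad about the jaw axis. It stopped about 10–12 mm high, which suggests the wrong size. I'll put it back upright with the tool tilted to compensate, then try the next driver with a lower, firmer grip.

```bash
cat >> h.py <<'E'
_Rt=Rt
def Rt(y):
    if isinstance(y,tuple): return _Rt(y[0])@Ro.from_rotvec([0,0,y[1]]).as_matrix()
    return _Rt(y)
E
python3 -c "
from h import *
plan(([.50,.075,.2],(-10,.15)),([.564,-.148,.2],(3,.15)),op=0)"
```

```text
t 8.65 p [0.4806 0.1244 0.1585] F [-0.9 -0.3 -4.1] op 0.0196
-2.08 -2.13 1.57 -0.041 0.004 0.072 0;-2.24 -2.04 1.47 -0.041 0.004 0.072 0;-0.62 -4.12 2.04 -0.045 0.007 0 0;-0.64 -4.21 1.84 -0.045 0.007 0 0;-0.65 -4.29 1.65 -0.045 0.007 0 0;-0.66 -4.36 1.45 -0.045 0.007 0 0;-0.67 -4.42 1.25 -0.045 0.007 0 0
```

play_rows --series "-2.1 -2.1 1.6 -0.041 0.004 0.072 0;-2.2 -2 1.5 -0.041 0.004 0.072 0;-0.6 -4.1 2 -0.045 0.007 0 0;-0.6 -4.2 1.8 -0.045 0.007 0 0;-0.6 -4.3 1.7 -0.045 0.007 0 0;-0.7 -4.4 1.4 -0.045 0.007 0 0;-0.7 -4.2 1.2 -0.045 0.007 0 0;0 0 0 0 0 0 0"

```text
time: 9.45
position: [0.5692, -0.1472, 0.1878]
tcp_rot: [0.059, 1.582, 0.19]
wrist_force: [0.3, -0.6, -3.5]
opening: 0.0198
```

```bash
python3 -c "
from h import *
plan(([.564,-.148,.165],(3,.15)),op=0)"
```

```text
t 9.45 p [ 0.5692 -0.1472  0.1878] F [ 0.3 -0.6 -3.5] op 0.0198
2.25 -0.4 -0.51 0.03 -0.014 -0.009 0
```

play_rows --series "2.2 -0.4 -0.5 0.03 -0.014 -0.009 0;1.8 0 0 0 0 0 0;0 0 0 0 0 0 0;0 0 0 0 0 0 0"

```text
time: 9.85
position: [0.563, -0.1478, 0.1413]
tcp_rot: [0.084, 1.575, 0.154]
wrist_force: [0.5, -0.2, -3.5]
opening: 0.0198
```

```bash
python3 -c "
from h import *
plan(([.564,-.148,.1],(3,.15)),op=0)
fs=grab('scene'); g=lambda x,y:cv2.resize(fs['color'][y:y+75,x:x+100,::-1],None,fx=7,fy=7,interpolation=cv2.INTER_CUBIC)
cv2.imwrite('pics/c8.png',g(150,145)); print(proj(fs,[.564,-.1505,.042]))"
```

```text
t 9.85 p [ 0.563  -0.1478  0.1413] F [ 0.5 -0.2 -3.5] op 0.0198
4.08 -0.65 0.11 -0.008 -0.004 -0.002 0 

[206.09717444 194.46840383]
```

View pics/c8.png

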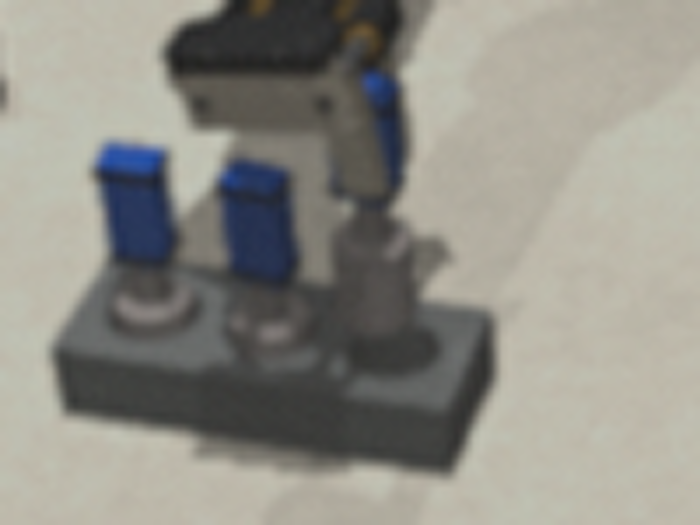

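The socket hangs upright above its pocket with its mouth at crop column 378, against 394 for the pocket. It needs to go about 5 mm toward +y.

play_rows --series "0.1 0.5 0.1 0 0 0 0;0 0 0 0 0 0 0;1.5 -0.22 0 0 0 0 0;1.5 -0.22 0 0 0 0 0;1 -0.15 0 0 0 0 0;0 0 0 0 0 0 0"

```text
time: 10.5
position: [0.5694, -0.1403, 0.1219]
tcp_rot: [0.077, 1.563, 0.152]
wrist_force: [0.1, -0.1, -4.7]
opening: 0.02
```

```bash
python3 -c "
from h import *
plan(([.564,-.143,.09],(3,.15)),op=0)"
```

```text
t 10.5 p [ 0.5694 -0.1403  0.1219] F [ 0.1 -0.1 -4.7] op 0.02
3.12 -0.7 -0.57 -0.004 0.009 0.005 0
```

play_rows --series "0 -0.25 -0.55 0 0.009 0.005 0;1 -0.15 0 0 0 0 0;1 -0.15 0 0 0 0 0"

```text
time: 10.8
position: [0.5668, -0.1418, 0.115]
tcp_rot: [0.077, 1.565, 0.155]
wrist_force: [-20.2, 1.9, 66.0]
opening: 0.0201
```

play_rows --series "-1 0.1 -0.5 0 0 0 0;0 0 -0.1 0 0 0 0;0 0 0 0 0 0 0"

```text
time: 11.1
position: [0.5607, -0.1426, 0.1252]
tcp_rot: [0.077, 1.564, 0.155]
wrist_force: [0.8, 0.1, -2.6]
opening: 0.0199
```

```bash
python3 -c "
from h import *
plan(([.562,-.143,.09],(3,.15)),op=0)
fs=grab('scene'); g=lambda x,y:cv2.resize(fs['color'][y:y+75,x:x+100,::-1],None,fx=7,fy=7,interpolation=cv2.INTER_CUBIC)
cv2.imwrite('pics/c9.png',g(150,145)); "
```

```text
t 11.1 p [ 0.5607 -0.1426  0.1252] F [ 0.8  0.1 -2.6] op 0.0199
3.47 -0.56 0.11 -0.002 0.007 0.003 0
```

View pics/c9.png

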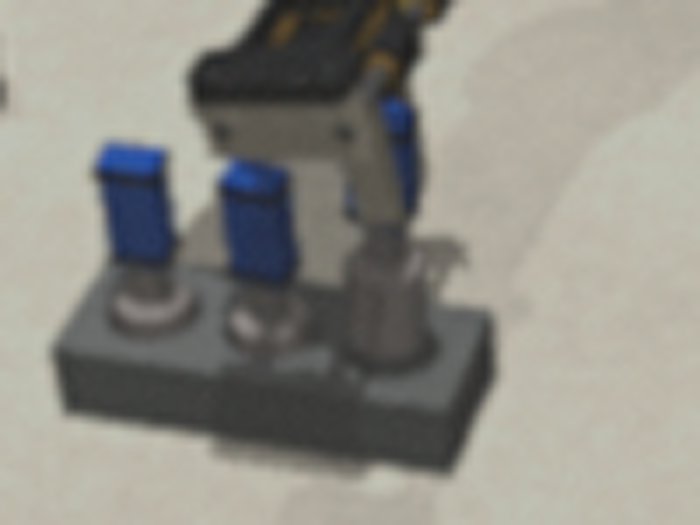

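The socket's mouth now sits over the pocket opening (column 388 against 394), so I'll go down.

play_rows --series "0.5 0.1 0.1 0 0 0 0;1.2 -0.18 0 0 0 0 0;1.2 -0.18 0 0 0 0 0"

```text
time: 11.45
position: [0.5618, -0.1406, 0.0913]
tcp_rot: [0.078, 1.566, 0.156]
wrist_force: [0.4, 0.1, -3.7]
opening: 0.0196
```

play_rows --series "0 0 0 0 0 0 5;0 0 0 0 0 0 5;0 0 0 0 0 0 5;0 0 0 0 0 0 5;0 0 0 0 0 0 5;-3 0.45 0 0 0 0 5;-3 0.45 0 0 0 0 5;0 0 0 0 0 -0.1 5"

```text
time: 12.25
position: [0.5621, -0.1457, 0.152]
tcp_rot: [0.005, 1.567, 0.068]
wrist_force: [1.0, 0.3, -0.8]
opening: 0.0503
```

```bash
python3 -c "
from h import *
plan(([.565,-.2105,.145],3),([.565,-.2105,.115],3,.03),op=5)"
```

```text
t 12.25 p [ 0.5621 -0.1457  0.152 ] F [ 1.   0.3 -0.8] op 0.0503
0.2 -3.26 0.01 -0.006 0.002 -0.023 5;0.27 -3.25 -0.01 -0.006 0.002 -0.023 5;3 0 0 0 -0 0 5
```

play_rows --series "0 -3.3 0 -0.006 0 -0.023 5;0 -3.2 0 -0.006 0 -0.023 5;0 0 0 0 0 0 5;0 0 0 0 0 0 5"

```text
time: 12.65
position: [0.5692, -0.2028, 0.1552]
tcp_rot: [-0.052, 1.556, 0.052]
wrist_force: [-0.5, 1.7, 0.3]
opening: 0.05
```

```bash
python3 -c "
from h import *
plan(([.565,-.2105,.15],3),([.565,-.2105,.072],3,.03),op=5)"
```

```text
t 12.65 p [ 0.5692 -0.2028  0.1552] F [-0.5  1.7  0.3] op 0.05
0.51 -0.74 -0.48 0.014 0.014 0 5;2.6 0 -0 0 0 -0 5;2.6 0 -0 0 0 0 5;2.6 0 -0 0 0 0 5
```

play_rows --series "0.3 -0.7 -0.5 0.014 0.014 0 5;0 0 0 0 0 0 5;2.6 0 0 0 0 0 5;2.6 0 0 0 0 0 5;2.4 0 0 0 0 0 5;0 0 0 0 0 0 5;0 0 0 0 0 0 5"

```text
time: 13.35
position: [0.5655, -0.2045, 0.0749]
tcp_rot: [-0.039, 1.569, 0.047]
wrist_force: [0.4, -0.4, 0.3]
opening: 0.0498
```

```bash
python3 -c "
from h import *
plan(([.565,-.2105,.072],3),op=5)"
```

```text
t 13.35 p [ 0.5655 -0.2045  0.0749] F [ 0.4 -0.4  0.3] op 0.0498
0.29 -0.6 -0.08 0.003 0.002 -0.005 5
```

play_rows --series "0.2 -0.6 -0.1 0 0 -0.005 5;0 0 0 0 0 0 5;0 0 0 0 0 0 0;0 0 0 0 0 0 0;0 0 0 0 0 0 0;0 0 0 0 0 0 0;0 0 0 0 0 0 0;0 0 0 0 0 0 0" --grip_force 60

```text
time: 14.15
position: [0.567, -0.2116, 0.0775]
tcp_rot: [-0.045, 1.562, 0.041]
wrist_force: [0.8, 0.7, 0.3]
opening: 0.0197
```

play_rows --series "-3 0 0 0 0 0 0;-3.5 0 0 0 0 0 0;-3.5 0 0 0 0 0 0;0 0 0 0 0 0 0;0 0 0 0 0 0 0"

```text
time: 14.65
position: [0.5633, -0.2103, 0.176]
tcp_rot: [-0.043, 1.571, 0.044]
wrist_force: [-0.4, -0.6, -2.0]
opening: 0.0197
```

```bash
python3 -c "
from h import *
plan(([.48,.122,.16],-14.5),op=0)"
```

```text
t 14.65 p [ 0.5633 -0.2103  0.176 ] F [-0.4 -0.6 -2. ] op 0.0197
0.21 4.21 -0.81 0.039 -0 -0 0;0.2 4.17 -0.97 0.039 -0 -0 0;0.2 4.13 -1.13 0.039 -0 -0 0;0.2 4.08 -1.29 0.039 -0 -0 0;0.2 4.03 -1.45 0.039 -0 -0 0;0.2 3.97 -1.6 0.039 -0 -0 0;0.2 3.91 -1.75 0.039 -0 -0 0;0.2 3.84 -1.9 0.039 -0 -0 0
```

The path would cross the driver I put back, so I'll lift first.

play_rows --series "-4 0 0 0 0 0 0;-1.5 0 -2 0 0 0 0;0 4.2 -0.8 0.039 0 0 0;0 4.2 -1 0.039 0 0 0;0.2 4.1 -1.1 0.039 0 0 0;0.2 4.1 -1.3 0.039 0 0 0;0.2 4 -1.4 0.039 0 0 0;0.2 4 -1.3 0.039 0 0 0"

```text
time: 15.45
position: [0.4773, 0.0355, 0.2103]
tcp_rot: [0.161, 1.59, -0.165]
wrist_force: [0.4, 1.1, -1.7]
opening: 0.0195
```

```bash
python3 -c "
from h import *
plan(([.48,.122,.15],-14.5),op=0)"
```

```text
t 15.45 p [0.4773 0.0355 0.2103] F [ 0.4  1.1 -1.7] op 0.0195
2.01 2.85 -0.46 0.015 -0.008 0.002 0;2.01 2.84 -0.52 0.015 -0.008 0.002 0;2.01 2.83 -0.58 0.015 -0.008 0.002 0
```

play_rows --series "1.5 2.8 -0.5 0.015 -0.008 0 0;2 2.8 -0.5 0.015 -0.008 0 0;2 2.4 -0.6 0.015 -0.008 0 0;0 0 0 0 0 0 0;0 0 0 0 0 0 0"

```text
time: 15.95
position: [0.4705, 0.1273, 0.1466]
tcp_rot: [0.184, 1.577, -0.193]
wrist_force: [1.1, -0.3, -2.1]
opening: 0.0198
```

```bash
python3 -c "
from h import *
plan(([.48,.122,.14],-14.5),op=0)"
```

```text
t 15.95 p [0.4705 0.1273 0.1466] F [ 1.1 -0.3 -2.1] op 0.0198
0.64 -0.28 1.05 0.014 -0.013 0.007 0
```

play_rows --series "0.3 -0.3 1 0.014 -0.013 0.007 0;0 0 0 0 0 0 0;0 0 0 0 0 0 0"

```text
time: 16.25
position: [0.4804, 0.1182, 0.1424]
tcp_rot: [0.202, 1.562, -0.205]
wrist_force: [-1.1, -0.1, -2.1]
opening: 0.0199
```

```bash
python3 -c "
from h import *
plan(([.48,.122,.14],-14.5),op=0)
look('c10.png',.0715)"
```

```text
t 16.25 p [0.4804 0.1182 0.1424] F [-1.1 -0.1 -2.1] op 0.0199
0.24 0.36 -0.14 -0.006 -0 0.002 0 

p [0.4804 0.1182 0.1424] dn [-0.001 -0.002 -1.   ] mouth scene [291.66804569 186.25282598] nut [292.14137484 189.60980304] top mouth [210.93440022 202.27842372] [210.52179033 203.03572428]
```

View pics/c10.png

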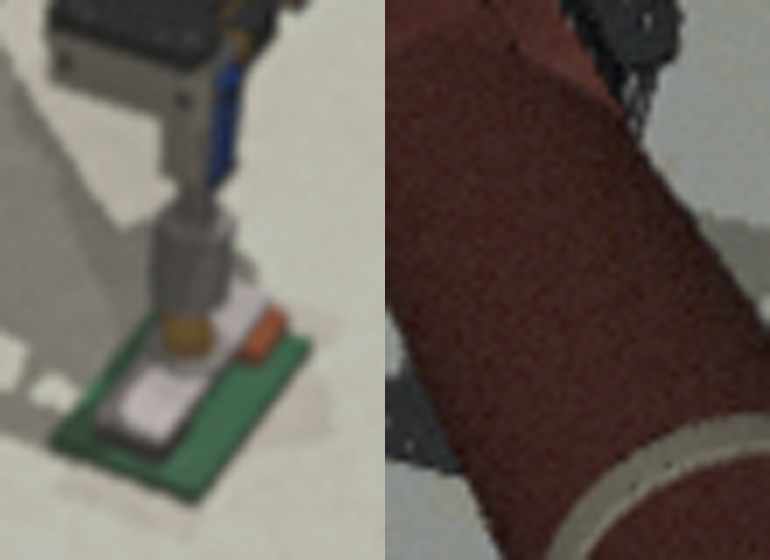

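The socket's mouth (crop column 190) is right over the nut (188), upright. I'll go down in small steps and watch the force.

play_rows --series "0.2 0.1 0 0 0 0 0;0.6 0 0 0 0 0 0;0.6 0 0 0 0 0 0"

```text
time: 16.65
position: [0.482, 0.1187, 0.1292]
tcp_rot: [0.204, 1.558, -0.205]
wrist_force: [-0.5, 0.0, -1.9]
opening: 0.0196
```

play_rows --series "0.6 0.1 -0.1 0 0 0 0;0.6 0 0 0 0 0 0"

```text
time: 16.85
position: [0.4785, 0.1198, 0.1167]
tcp_rot: [0.202, 1.563, -0.208]
wrist_force: [-2.8, -0.0, 0.3]
opening: 0.0195
```

play_rows --series "0.6 0 0 0 0 0 0;0.6 0 0 0 0 0 0"

```text
time: 17.05
position: [0.4781, 0.1204, 0.1079]
tcp_rot: [0.199, 1.563, -0.209]
wrist_force: [-15.2, -4.3, 74.0]
opening: 0.0196
```

It went all the way down: the mouth is at washer height, with firm contact only there. I'll relax the push and check.

play_rows --series "0 0 0 0 0 0 0;0 0 0 0 0 0 0;0 0 0 0 0 0 0;0 0 0 0 0 0 0"

```text
time: 17.45
position: [0.478, 0.1203, 0.1082]
tcp_rot: [0.198, 1.562, -0.209]
wrist_force: [-2.1, -0.3, 4.9]
opening: 0.0199
```

```bash
python3 -c "
from h import *
plan(([.4785,.12,.1085],-14.5),op=0)
s=sensors.read_state();print(Ro.from_rotvec(s['tcp_rot']).as_matrix()[:,0].round(3),np.abs(s['qvel']).max())
fs=grab('scene')
cv2.imwrite('pics/c11.png',cv2.resize(fs['color'][135:225,150:320,::-1],None,fx=4.7,fy=4.7,interpolation=cv2.INTER_CUBIC))"
```

```text
t 17.45 p [0.478  0.1203 0.1082] F [-2.1 -0.3  4.9] op 0.0199
-0.03 -0.02 0.06 -0.006 -0 0.007 0 

[-0.002 -0.007 -1.   ] 0.003619615347375708
```

```bash
python3 -c "
from h import *
fs=grab('scene');hsv=cv2.cvtColor(fs['color'],cv2.COLOR_RGB2HSV);m=cv2.inRange(hsv,(105,130,50),(125,255,255))
m[:155]=0;m[215:]=0;m[:,:155]=0;m[:,220:]=0
n,l,s,c=cv2.connectedComponentsWithStats(m)
print([(s[i].tolist(),c[i].round(2).tolist()) for i in range(1,n) if s[i,4]>12])
h=cv2.inRange(hsv,(12,100,80),(32,255,255))[175:215,270:315]; print('brass px left',int((h>0).sum()))
"
```

```text
[([164, 166, 9, 4, 29], [167.97, 167.62]), ([200, 171, 8, 4, 27], [203.33, 172.78]), ([166, 172, 8, 9, 35], [168.97, 175.89]), ([201, 177, 5, 8, 15], [202.4, 179.73])]
brass px left 1
```

```bash
python3 -c "
from h import *
bot.finish_job(); s=sensors.read_state(); print(s['time'],s['position'],s['wrist_force'],s['opening'])"
```

```text
the job is handed in; nothing more can be done
the job is handed in; nothing more can be done
```

The fitting driver is on the nut and still in the gripper, and I handed the job in at about 17.5 s of robot time. The hand-in reported no verdict.

- **First driver (the +y pocket):** It stopped on the nut's taper about 10–12 mm above the washer under 50 N, and tilted in the grip when I pressed. I took it as the wrong size and put it back in its own pocket. Going in, it first caught on the rim with 66 N and then slid in.
- **Second driver (the middle pocket):** I held it lower and at 60 N, and it slid down the nut to the washer. I did not try the third driver, which stayed in its pocket.

**Last checks**
- **Seating:** The mouth height worked out from the tool was about 36.7 mm, against 37 mm for the washer. The push reached 74 N there and about 5 N remains. Only 1 brass pixel still showed in the scene camera.
- **Hold:** The tool was within 0.01 rad of vertical, the arm was at rest, and the jaws were on the handle at 19.9 mm.
- **Other drivers:** The handle tops in the scene camera are at the same pixels as at the start, to within 0.1 pixel.

**What I could not confirm**
- The last picture could not be viewed because the limit was reached, so the final look rests on colour masks.
- The two cameras disagreed by about 5 mm on where things stand. Centring on the nut is therefore judged from the socket having gone fully down.
- I did not re-measure the bystander objects.

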